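Cock and fire the spring impact tester

ROBOT

A 7-joint arm with a two-finger parallel gripper is mounted at the origin on the work surface. World frame = base frame: x ahead of the robot, y to its left, z up, the work surface at z = 0. Lengths are in mm, angles in rad, forces in N, time in s.
With the tool pointing down it reaches from about 425 to 975 mm from the base axis. Payload 16.7 kg.
Tool frame: the origin (TCP) lies at the very end of the fingers, on their centre line; the grasp point (between the pads) lies 19 mm behind it; z points along the fingers, y is the line along which they close (so a half turn about z gives the same grasp; the last joint's range is limited). The gripper opens to 85 mm and grips with 20 to 120 N. Pads are 22 mm wide; open, the fingers measure 114 mm over their backs; the gripper's body (76 mm by 85 mm) begins 54 mm behind the grasp point. The pads swing forward as they close: fully open they stand 13 mm farther back than shut.
Start: joints at [1.077, 0.426, 0.074, 1.606, -0.034, 1.111, -0.067], TCP at [228.123, -635.245, 231.302] pointing down, gripper open.
Joint ranges: [-2.85, 2.85], [-0.5, 2.14], [-1.23, 1.37], [0.21, 2.46], [-1.02, 4.16], [0.16, 2.05], [-2.73, 2.73]. Speed limits (rad/s): [1.89, 1.89, 2.39, 2.39, 3.01, 3.01, 3.01].

INTERFACE

Orientations are given as a unit quaternion [x, y, z, w].
In Python, from workcell import read_state, read_camera, finish_job gives the robot as it stands.
- The arm moves only by the tool drive_tool, never from a script. Its argument "motion" is a list of rows, each a list of 7 numbers: the shift along the tool's x, y, z as a fraction of full scale, then the turn, a rotation vector about the tool's x, y, z as a fraction of full scale, then the closure, from -1 (fully open) to 1 (shut). In form: [[tx, ty, tz, ax, ay, az, claw], ...]. A call has 1 to 10 rows; each row shifts and turns the commanded pose from where the row before left it, along the tool's axes as they then stand; what a row does not reach is not made up. Full scale, the value 1, is 0.5 m for a shift and pi rad for a turn. A row lasts 1/8 s, in which the tool goes at most 62.5 mm and 10.7 degrees, less where a joint would pass 70% of its speed; a pose out of reach is approached as far as the arm can. A call with a number of a shift or a turn outside -1 to 1 is refused whole. A call with a gripper value outside its range is refused whole. The fingers move at their own pace and stop on an object; "force" is the grip in N (left out, the last holds). Time passes only in rows, so rows that do not move let the fingers close. It gives the time, the measured TCP pose, the force, the opening and the grip force at its end, in the units of the state.
- read_state(): the state, without advancing time (a new reading comes with each control period).
- read_camera(name): name is "scene" or "top"; returns a dict with "pixels" (480x640x3 uint8, red, green, blue), "camera_matrix" (3x3 intrinsics, pixels), "world_from_camera" (4x4, takes a point from camera to world coordinates). Camera axes: x right, y down, z forward; pixel columns grow to the right and rows downward; lengths in mm; the calibration is good to about 2 mm. A picture is of the moment at which its call begins. There is no depth.
- finish_job(): hands the job in; it is judged then, once.
The state is a dict: "clock": time; "joint_pos": joint angles; "qvel": joint speeds; "tau": joint torques, N m; "ee_pos": TCP position; "tool_rot": TCP orientation; "ft_force": force on the tool from outside, world axes, zero at the start; "wrist_torque": the same for the moment, N m; "finger_gap": finger opening in mm; "grasp_force": force on a finger pad.
Only numpy, scipy, OpenCV 4.12 (cv2) and the standard library are available. Lean on these libraries where they do the work, as an engineer would, in place of code of your own. Each camera call takes 0.05 s, during which the arm holds its last target. There are 200 camera calls.

TASK

Take a shot with the bench impact tester: swing its black-knobbed arm back against the spring until the hidden sear catches and the arm stays cocked by itself, then press the red trigger button so that the arm flies free and knocks the sample sled along its rails. Where the sear catches differs from tester to tester, so feel for it: stop soon after it clicks and do not drive the arm hard into the sprung end stop just beyond. Do not push the sled by hand, and leave the things lying about where they are.

Things in the scene. Friction and masses are not known exactly. Their poses are not given: they have to be found in the camera images.
- tester: Impact tester bolted to the bench: aluminium base plate 270 x 340 x 12 mm, white readout box (45 x 110 mm, top at 100 mm) along its +x edge. Origin: on the upright swing axis, at the bench surface; z up. The plate spans x -150 to +120, y -150 to +190 mm. Position and yaw vary. The arm on it is a bar 22 mm wide, 124 mm long, 40 to 56 mm above the bench; blue hub, radius 26 mm, top at 76 mm.
- striker (a joint): Swing angle (rad) of the arm, positive counter-clockwise from above; 0 = at rest against the sled, -0.22 at the end of a shot. At q the arm points along pi - 0.75 + q in the tester's frame. A spring turns it back: at the knob 3.3 N at 0, 6 N at 1 rad. A hidden tooth, set differently on each tester, catches on the sear somewhere from 0.73 to 1.27 rad.
- knob_mid (a point): Middle of the black upright round knob on the arm's end, by which the arm is pushed or gripped: 24 mm diameter, 56 to 110 mm above the bench (this point at 85), 130 mm from the swing axis. Over the last 0.32 rad before the catch the push needed here rises up to 4 N above the spring's pull (sear ramp), falls to about 0.5 N above it near the top, and dips briefly as the sear snaps in behind the tooth.
- end_stop: Black sprung end stop under the arm on the base plate, 90 mm from the swing axis, 14 to 34 mm above the bench; the tooth meets it 0.033 rad beyond the catch. It yields 1 mm per 5 N at the stop (1 mm per 2.4 N at the knob); more than 20 N on it (14 N at the knob on top of the spring's pull) is too hard. Origin on the swing axis.
- trigger_top (a point): Centre of the top face of the red round trigger button, 28 mm diameter, 56 mm above the bench when up, 135 mm from the swing axis, in the direction pi + 1.0 of the tester's frame, on the far side of the end stop. It moves with the button.
- trigger (a joint): How far the trigger button (and the sear with it) is pressed down (m): 0 up, 0.014 at the bottom. It springs back up: about 4 N to start, 9.6 N at the bottom, a little more with the sear under load. The arm is let go at about 0.010 to 0.012. It also dips by up to 0.011 while the arm's tooth passes over the sear.
- sled (a joint): Travel (m) of the sample sled along its rails: 0 as it stands against the arm at rest, at most 0.06. It holds against 8 N of friction, more than the arm's spring alone can move at rest; a shot from the catch drives it about 0.02.
- sled_front (a point): Top edge of the sled's yellow front plate, where the arm's brass hammer strikes it; 55 mm above the bench. The sled is 44 mm long, 34 mm wide, and carries a white sample disc. It moves with the sled.
- bottle: Loose reagent bottle with blue cap, 72 mm diameter, 170 mm tall, origin under its centre. Leave it alone.
- beaker: Loose glass beaker, 70 mm diameter, 85 mm tall, origin under its centre. Leave it alone.
- dish_lid: Loose white dish lid, 100 mm diameter, 10 mm tall, origin under its centre. Leave it alone.
- stator: Loose steel mixing head, 32 mm diameter, 75 mm tall, origin under its centre. Leave it alone.
- jar: Loose amber jar, 54 mm diameter, 65 mm tall, origin under its centre. Leave it alone.
- hex_key: Loose hex key, 75 x 28 mm, 6 mm thick, lying on the tester's base plate near its right far corner, origin under the long leg's middle. Leave it alone.
- spare_disc: Loose white sample disc, 22 mm diameter, 8 mm thick, lying on the base plate's left far part, origin under its centre. Leave it alone.

How it is judged:
By the outcome, as a careful person would: the job done as asked, in the order asked, and still so for the second after the job is handed in, with the robot touching nothing.
It also fails if it takes over 72 s, if anything falls off the work surface, if the arm or the gripper's body presses on something with over 40 N, if the wrist force passes 120 N, or if a joint passes its speed limit or range.

## Working session

There is one attempt and no reset: what is moved stays moved. The work goes in short steps, Python scripts to look and compute and a tool call to move; the robot and the scene stay as the last step left them, time stands still between calls to the robot, and variables do not carry over. Pictures are saved under pics/ and viewed, at most 10 in all, crops included, and the job is handed in when it is done.

Besides the shell and the picture viewer there is one more tool, called by a JSON object that holds its "method" and its "body", one argument or row to a line. drive_tool: Moves the arm, as the interface text tells. Its arguments: {"type":"object","properties":{"motion":{"type":"array","items":{"type":"array","items":{"type":"number"}}},"force":{"type":"number"}},"required":["motion"]}

```bash
mkdir -p pics; ls; python3 - <<'E'
from workcell import *
import cv2,numpy as np
s=read_state();print(s)
for n in("scene","top"):
    c=read_camera(n);cv2.imwrite(f"pics/{n}0.png",c["pixels"][:,:,::-1]);print(n,c["camera_matrix"].tolist(),np.round(c["world_from_camera"],4).tolist())
E
```

```text
pics
{'clock': 0.0, 'joint_pos': array([ 1.0765186 ,  0.42671451,  0.07389937,  1.60662316, -0.03413054,
        1.11081388, -0.06713413]), 'qvel': array([ 4.78329374e-04,  8.88147267e-04,  1.14248140e-03,  8.26722213e-04,
       -7.59858487e-04, -1.71765020e-03, -3.74964820e-05]), 'tau': array([ 7.58007100e-04, -9.49816847e+01,  3.76084685e+00, -4.63504028e+01,
        1.91953406e-02,  1.02536808e-02,  2.77274694e-05]), 'ee_pos': array([ 227.95107785, -634.89890489,  230.61659165]), 'tool_rot': array([ 9.85188229e-01,  1.71475167e-01, -1.54105507e-04, -6.30357647e-04]), 'ft_force': array([ 0.06060288, -0.87133652, -0.53152321]), 'wrist_torque': array([-0.00710511, -0.00947708,  0.03098958]), 'grasp_force': 0.0, 'finger_gap': 85.38051474798624}
scene [[540.3417901637278, 0.0, 323.4549162671195], [0.0, 540.3417901637278, 240.76855164516712], [0.0, 0.0, 1.0]] [[-0.48, 0.5622, -0.6734, 1349.5953], [0.8772, 0.3019, -0.3733, 457.1692], [-0.0066, -0.7699, -0.6381, 846.0365], [0.0, 0.0, 0.0, 1.0]]
top [[467.28733314980866, 0.0, 314.3143504713179], [0.0, 467.28733314980866, 244.61707213361314], [0.0, 0.0, 1.0]] [[0.0967, -0.9745, 0.2023, 286.8307], [-0.9953, -0.0941, 0.0223, -23.9655], [-0.0027, -0.2035, -0.9791, 1289.4882], [0.0, 0.0, 0.0, 1.0]]
```

View pics/scene0.png

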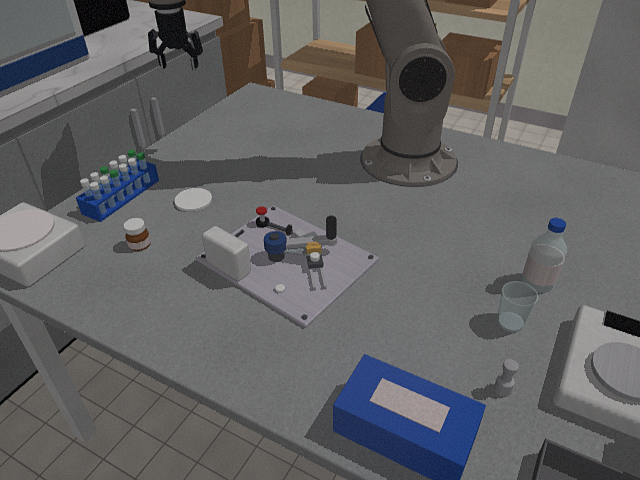

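View pics/top0.png

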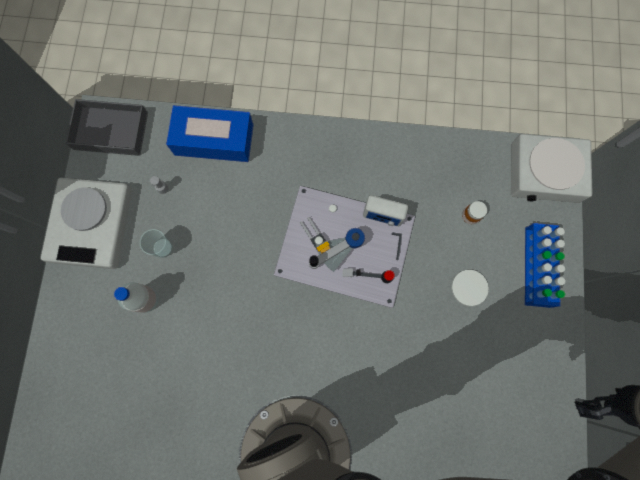

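The top view shows the hub at about (355,237), the knob at (314,261), the red trigger at (388,276) and the readout box at (387,208). The loose items are well away from the swing path. In the scene view the knob is at (331,228), the trigger at (262,211) and the hub at (275,240).

```bash
cat >h.py <<'E'
from workcell import *
import cv2,numpy as np
def ray(c,u,v):
    K=c["camera_matrix"];T=c["world_from_camera"]
    d=T[:3,:3]@np.linalg.solve(K,[u,v,1.]);return T[:3,3],d
def onz(c,uv,z):
    o,d=ray(c,*uv);return o+d*(z-o[2])/d[2]
def blob(m,near,r=25):
    n,l,st,ce=cv2.connectedComponentsWithStats(m.astype(np.uint8))
    k=[i for i in range(1,n) if np.hypot(*(ce[i]-near))<r and st[i,4]>8]
    k=max(k,key=lambda i:st[i,4]);return ce[k],st[k]
E
python3 - <<'E'
from h import *
P={"top":dict(hub=(355,237),knob=(314,261),trig=(388,276)),"scene":dict(hub=(275,240),knob=(331,228),trig=(262,211))}
for n in P:
    c=read_camera(n);p=c["pixels"].astype(int);R,G,B=p[...,0],p[...,1],p[...,2]
    M=dict(hub=(B>R+30)&(B>G+20),knob=(p.max(2)<50),trig=(R>G+60)&(R>B+60))
    for k,z in dict(hub=76,knob=110,trig=56).items():
        ce,st=blob(M[k],P[n][k],15);print(n,k,ce.round(1),st,onz(c,ce,z).round(1))
    cv2.imwrite(f"pics/{n}_crop.png",cv2.resize(p[180:310,270:420].astype(np.uint8) if n=="top" else p[190:330,190:390].astype(np.uint8),None,fx=4 if n!="top" else 5,fy=4 if n!="top" else 5 if 0 else 4)[:,:,::-1])
E
```

```text
top hub [354.8 237.5] [345 228  20  20 262] [ 567.2 -101.6   76. ]
top knob [313.5 260.8] [310 256   8  11  73] [488.2   0.8 110. ]
top trig [388.7 274.9] [384 270  11  11  86] [ 478.9 -200.6   56. ]
scene hub [275.2 242.6] [264 231  22  23 334] [593.3 -84.9  76. ]
scene knob [330.6 227.2] [326 216  10  24 217] [524.3  17.9 110. ]
scene trig [261. 210.] [256 207  11   7  65] [ 484.4 -197.6   56. ]
```

View pics/top_crop.png

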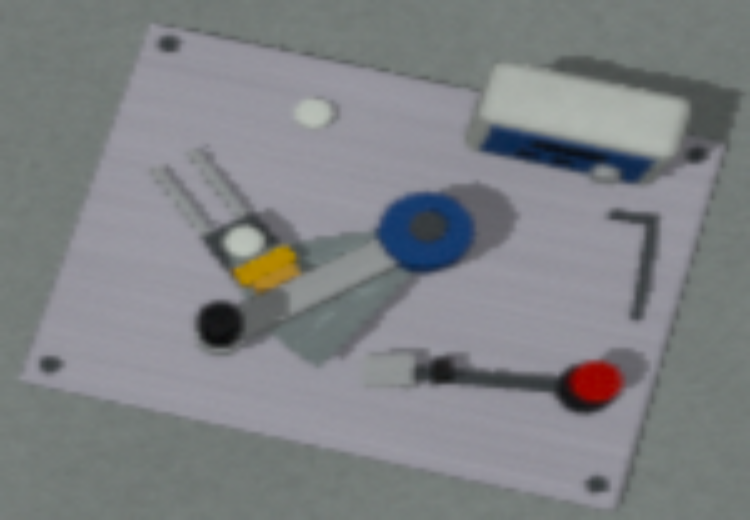

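The enlarged top view agrees: arm from hub to knob, yellow sled front beside it, end stop and sear bar toward the red button. This gives a tester yaw of about -0.16, hub (567,-102), knob (488,1) and trigger (480,-200). Next I'll write a helper that works out the moves.

```bash
cat >>h.py <<'E'
from scipy.spatial.transform import Rotation as Ro
def plan(tgts,n):
    """tgts: list of (x,y,z,yaw of tool x); n rows to each; straight-down tool"""
    s=read_state();p=s["ee_pos"];R=Ro.from_quat(s["tool_rot"])
    for t,m in zip(tgts,n):
        x=np.array(t[:3]);R1=Ro.from_euler("z",t[3])*Ro.from_euler("x",np.pi)
        rv=(R.inv()*R1).as_rotvec()
        for i in range(m):
            d=R.inv().apply((x-p)/m)
            print([*np.round(d/500,4).tolist(),*np.round(rv/m/np.pi,4).tolist()])
            p=p+(x-p)*1/m if 0 else p; R=R*Ro.from_rotvec(rv/m)
        p=x;R=R1
E
python3 -c "
from h import *
plan([(488,1,220,2.228)],[16])"
```

```text
[0.0575, -0.0638, 0.0014, -0.0, -0.0, -0.0375]
[0.0646, -0.0567, 0.0014, -0.0, -0.0, -0.0375]
[0.0708, -0.0487, 0.0014, -0.0, -0.0, -0.0375]
[0.076, -0.04, 0.0014, -0.0, -0.0, -0.0375]
[0.0802, -0.0308, 0.0014, -0.0, -0.0, -0.0375]
[0.0832, -0.0212, 0.0014, -0.0, -0.0, -0.0375]
[0.0851, -0.0113, 0.0014, -0.0, -0.0, -0.0375]
[0.0859, -0.0012, 0.0014, -0.0, -0.0, -0.0375]
[0.0854, 0.0089, 0.0014, -0.0, -0.0, -0.0375]
[0.0838, 0.0189, 0.0014, -0.0, -0.0, -0.0375]
[0.081, 0.0286, 0.0014, -0.0, -0.0, -0.0375]
[0.0771, 0.0379, 0.0014, -0.0, -0.0, -0.0375]
[0.0721, 0.0467, 0.0014, -0.0, -0.0, -0.0375]
[0.0661, 0.0548, 0.0014, -0.0, -0.0, -0.0375]
[0.0592, 0.0622, 0.0014, -0.0, -0.0, -0.0375]
[0.0515, 0.0687, 0.0014, -0.0, -0.0, -0.0375]
```

{"method": "drive_tool", "body": {
  "motion": [
    [0.058,-0.064,0,0,0,-0.0375,-1],
    [0.065,-0.057,0,0,0,-0.0375,-1],
    [0.071,-0.049,0,0,0,-0.0375,-1],
    [0.076,-0.04,0,0,0,-0.0375,-1],
    [0.08,-0.031,0,0,0,-0.0375,-1],
    [0.083,-0.021,0,0,0,-0.0375,-1],
    [0.085,-0.011,0,0,0,-0.0375,-1],
    [0.086,-0.001,0,0,0,-0.0375,-1],
    [0.085,0.009,0,0,0,-0.0375,-1],
    [0.084,0.019,0,0,0,-0.0375,-1]
  ],
  "force": 20
}}

```text
clock: 1.45
ee_pos: [391.3, -236.2, 231.4]
tool_rot: [0.723, 0.691, -0.0, 0.0]
ft_force: [1.4, -1.3, 0.9]
finger_gap: 85.4
grasp_force: 0.0
```

{"method": "drive_tool", "body": {
  "motion": [
    [0.081,0.029,0,0,0,-0.0375,-1],
    [0.077,0.038,0,0,0,-0.0375,-1],
    [0.072,0.047,0,0,0,-0.0375,-1],
    [0.066,0.055,0,0,0,-0.0375,-1],
    [0.059,0.062,0,0,0,-0.0375,-1],
    [0.052,0.069,0,0,0,-0.0375,-1],
    [0,0,0,0,0,0,-1],
    [0,0,0,0,0,0,-1]
  ]
}}

```text
clock: 2.45
ee_pos: [488.4, 0.8, 231.1]
tool_rot: [0.441, 0.898, -0.0, -0.0]
ft_force: [0.2, -0.4, -0.9]
finger_gap: 85.4
grasp_force: 0.0
```

```bash
python3 -c "
from h import *
s=read_state();print(s['clock'],s['ee_pos'],s['tool_rot'],s['ft_force'],s['joint_pos'])
plan([(488,1,130,2.228),(488,1,68,2.228)],[2,2])
c=read_camera('scene');cv2.imwrite('pics/s1.png',cv2.resize(c['pixels'][100:330,180:450],None,fx=2.5,fy=2.5)[:,:,::-1])
"
```

```text
2.45 [488.43986421   0.83163915 231.13065898] [ 4.40644472e-01  8.97681667e-01 -1.84873203e-04 -1.98714711e-04] [ 0.16616572 -0.367567   -0.85660264] [ 0.42591015  0.16759948 -0.61350743  1.98289378  0.11270365  1.02460964
  0.41841724]
[0.0004, -0.0002, 0.1011, -0.0001, -0.0, 0.0002]
[0.0004, -0.0002, 0.1011, -0.0001, -0.0, 0.0002]
[-0.0, -0.0, 0.062, 0.0, 0.0, 0.0]
[-0.0, -0.0, 0.062, 0.0, 0.0, 0.0]
```

View pics/s1.png

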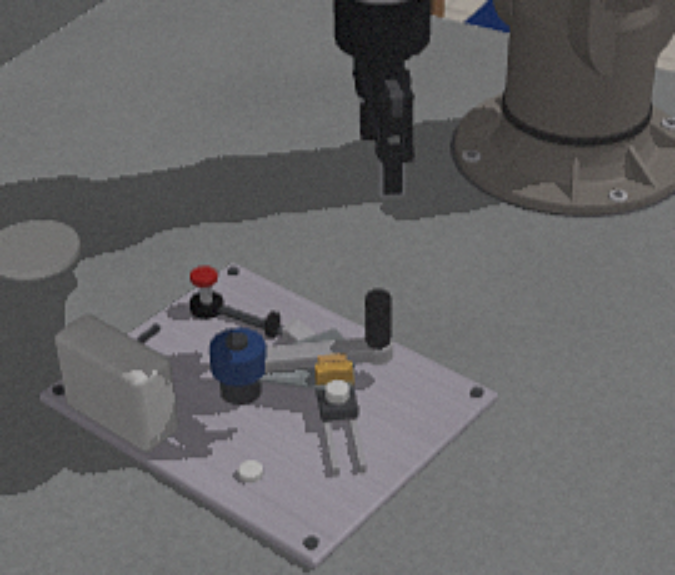

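The open gripper is above the knob (fingers at crop (393,190), knob at (378,293)), with clear space below. I'll go down and close gently.

{"method": "drive_tool", "body": {
  "motion": [
    [0,0,0.1,0,0,0,-1],
    [0,0,0.1,0,0,0,-1],
    [0,0,0.07,0,0,0,-1],
    [0,0,0.055,0,0,0,-1],
    [0,0,0,0,0,0,-1],
    [0,0,0,0,0,0,-1]
  ]
}}

```text
clock: 3.25
ee_pos: [489.2, 0.8, 69.8]
tool_rot: [0.441, 0.898, 0.0, 0.0]
ft_force: [0.4, 1.0, 1.1]
finger_gap: 85.3
grasp_force: 0.0
```

{"method": "drive_tool", "body": {
  "motion": [
    [0,0,0,0,0,0,0.2],
    [0,0,0,0,0,0,0.2],
    [0,0,0,0,0,0,0.2],
    [0,0,0,0,0,0,0.2],
    [0,0,0,0,0,0,0.2]
  ],
  "force": 20
}}

```text
clock: 3.88
ee_pos: [488.7, 1.2, 68.8]
tool_rot: [0.44, 0.898, 0.0, -0.0]
ft_force: [0.4, -0.5, -0.6]
finger_gap: 34.0
grasp_force: 0.0
```

{"method": "drive_tool", "body": {
  "motion": [
    [0,0,0,0,0,0,0.4],
    [0,0,0,0,0,0,0.6],
    [0,0,0,0,0,0,0.6],
    [0,0,0,0,0,0,0.6]
  ],
  "force": 20
}}

```text
clock: 4.38
ee_pos: [489.0, 1.5, 69.0]
tool_rot: [0.44, 0.898, 0.0, 0.0]
ft_force: [1.6, 3.4, 3.4]
finger_gap: 23.5
grasp_force: 20.5
```

{"method": "drive_tool", "body": {
  "motion": [
    [0,-0.013,0,0,0,-0.016,0.6],
    [-0.0003,-0.013,0,0,0,-0.016,0.6],
    [-0.0003,-0.013,0,0,0,-0.016,0.6],
    [-0.0003,-0.013,0,0,0,-0.016,0.6],
    [0,0,0,0,0,0,0.6]
  ]
}}

```text
clock: 5.0
ee_pos: [469.8, -16.8, 69.0]
tool_rot: [0.348, 0.938, 0.0, 0.0]
ft_force: [2.4, 3.6, 2.9]
finger_gap: 23.4
grasp_force: 20.4
```

```bash
cat >>h.py <<'E'
H=np.array([567.,-102.])
def rep(n=6):
    s=read_state();L=[s["ft_force"]]
    for i in range(n): read_camera("top");L.append(read_state()["ft_force"])
    d=s["ee_pos"][:2]-H;a=np.arctan2(d[1],d[0])%(2*np.pi);r=np.hypot(*d)
    X=Ro.from_quat(s["tool_rot"]).apply([1,0,0]);f=np.mean(L,0)
    u=np.array([np.cos(a),np.sin(a)]);t=np.array([-u[1],u[0]])
    print("t%.2f q%.3f r%.1f toolq%.3f push%.1f rad%.1f fz%.1f z%.1f"%(s["clock"],a-2.228,r,np.arctan2(X[1],X[0])%(2*np.pi)-2.228,-f[:2]@t,f[:2]@u,f[2],s["ee_pos"][2]))
E
python3 -c "from h import *;rep()"
```

```text
t5.00 q0.194 r129.3 toolq0.203 push3.5 rad-0.1 fz5.1 z69.0
```

{"method": "drive_tool", "body": {
  "motion": [
    [-0.0003,-0.013,0,0,0,-0.016,0.6],
    [-0.0003,-0.013,0,0,0,-0.016,0.6],
    [-0.0003,-0.013,0,0,0,-0.016,0.6],
    [-0.0003,-0.013,0,0,0,-0.016,0.6],
    [0,0,0,0,0,0,0.6]
  ]
}}

```text
clock: 5.92
ee_pos: [454.8, -38.1, 69.0]
tool_rot: [0.252, 0.968, -0.0, 0.0]
ft_force: [1.0, 3.4, 5.9]
finger_gap: 23.6
grasp_force: 20.6
```

```bash
python3 -c "from h import *;rep()"
```

```text
t5.92 q0.396 r129.1 toolq0.404 push2.8 rad0.1 fz6.7 z69.0
```

{"method": "drive_tool", "body": {
  "motion": [
    [-0.0003,-0.013,0,0,0,-0.016,0.6],
    [-0.0003,-0.013,0,0,0,-0.016,0.6],
    [0,0,0,0,0,0,0.6]
  ]
}}

```text
clock: 6.6
ee_pos: [448.9, -49.8, 69.0]
tool_rot: [0.203, 0.979, -0.0, -0.0]
ft_force: [0.8, 3.1, 7.8]
finger_gap: 23.5
grasp_force: 20.7
```

```bash
python3 -c "from h import *;rep()"
```

```text
t6.60 q0.497 r129.1 toolq0.504 push2.2 rad0.7 fz7.7 z69.0
```

{"method": "drive_tool", "body": {
  "motion": [
    [-0.0003,-0.013,0,0,0,-0.016,0.6],
    [-0.0003,-0.013,0,0,0,-0.016,0.6],
    [0,0,0,0,0,0,0.6]
  ]
}}

```text
clock: 7.28
ee_pos: [444.4, -61.8, 68.9]
tool_rot: [0.154, 0.988, -0.0, -0.0]
ft_force: [1.2, 5.1, 8.0]
finger_gap: 23.4
grasp_force: 20.8
```

```bash
python3 -c "from h import *;rep()"
```

```text
t7.28 q0.597 r129.1 toolq0.605 push3.5 rad0.5 fz7.9 z68.9
```

{"method": "drive_tool", "body": {
  "motion": [
    [-0.0001,-0.01,0,0,0,-0.0123,0.6],
    [0,0,0,0,0,0,0.6]
  ]
}}

```text
clock: 7.82
ee_pos: [442.9, -66.5, 69.0]
tool_rot: [0.135, 0.991, -0.0, -0.0]
ft_force: [0.7, 4.0, 8.0]
finger_gap: 23.6
grasp_force: 20.8
```

```bash
python3 -c "from h import *;rep()"
```

```text
t7.83 q0.635 r129.1 toolq0.643 push3.2 rad0.5 fz8.5 z69.0
```

{"method": "drive_tool", "body": {
  "motion": [
    [-0.0001,-0.01,0,0,0,-0.0123,0.6],
    [0,0,0,0,0,0,0.6]
  ]
}}

```text
clock: 8.38
ee_pos: [441.6, -71.3, 68.9]
tool_rot: [0.115, 0.993, -0.0, -0.0]
ft_force: [0.4, 3.1, 9.0]
finger_gap: 23.7
grasp_force: 20.9
```

```bash
python3 -c "from h import *;rep()"
```

```text
t8.38 q0.674 r129.1 toolq0.682 push3.2 rad0.6 fz9.0 z68.9
```

{"method": "drive_tool", "body": {
  "motion": [
    [-0.0001,-0.006,0,0,0,-0.0073,0.6],
    [0,0,0,0,0,0,0.6]
  ]
}}

```text
clock: 8.93
ee_pos: [440.9, -74.1, 68.9]
tool_rot: [0.104, 0.995, -0.0, -0.0]
ft_force: [-0.3, 4.9, 10.2]
finger_gap: 23.4
grasp_force: 20.9
```

```bash
python3 -c "from h import *;rep()"
```

```text
t8.93 q0.696 r129.1 toolq0.705 push3.3 rad1.2 fz9.6 z68.9
```

{"method": "drive_tool", "body": {
  "motion": [
    [-0.0001,-0.0065,0,0,0,-0.008,0.6],
    [0,0,0,0,0,0,0.6]
  ]
}}

```text
clock: 9.48
ee_pos: [440.4, -77.2, 69.0]
tool_rot: [0.092, 0.996, 0.0, -0.0]
ft_force: [0.7, 4.3, 9.9]
finger_gap: 23.4
grasp_force: 21.0
```

```bash
python3 -c "from h import *;rep()"
```

```text
t9.47 q0.720 r129.1 toolq0.730 push3.7 rad0.7 fz9.6 z69.0
```

{"method": "drive_tool", "body": {
  "motion": [
    [-0.0001,-0.0065,0,0,0,-0.008,0.6],
    [0,0,0,0,0,0,0.6]
  ]
}}

```text
clock: 10.02
ee_pos: [439.8, -80.2, 68.9]
tool_rot: [0.079, 0.997, 0.0, -0.0]
ft_force: [0.3, 5.5, 10.3]
finger_gap: 23.5
grasp_force: 21.0
```

```bash
python3 -c "from h import *;rep()"
```

```text
t10.03 q0.743 r129.0 toolq0.756 push5.0 rad1.1 fz9.5 z68.9
```

{"method": "drive_tool", "body": {
  "motion": [
    [-0.0001,-0.0065,0,0,0,-0.008,0.6],
    [0,0,0,0,0,0,0.6]
  ]
}}

```text
clock: 10.58
ee_pos: [439.3, -83.4, 68.9]
tool_rot: [0.066, 0.998, 0.0, -0.0]
ft_force: [-0.8, 6.3, 10.1]
finger_gap: 23.5
grasp_force: 21.1
```

```bash
python3 -c "from h import *;rep()"
```

```text
t10.57 q0.769 r129.0 toolq0.781 push5.4 rad1.6 fz10.2 z68.9
```

{"method": "drive_tool", "body": {
  "motion": [
    [-0.0001,-0.01,0,0,0,-0.0123,0.6],
    [-0.0001,-0.01,0,0,0,-0.0123,0.6],
    [0,0,0,0,0,0,0.6]
  ]
}}

```text
clock: 11.25
ee_pos: [438.2, -93.3, 68.9]
tool_rot: [0.028, 1.0, 0.0, -0.0]
ft_force: [-1.6, 5.9, 11.7]
finger_gap: 23.5
grasp_force: 21.1
```

```bash
python3 -c "from h import *;rep()"
```

```text
t11.25 q0.846 r129.1 toolq0.858 push5.7 rad2.0 fz11.4 z68.9
```

{"method": "drive_tool", "body": {
  "motion": [
    [-0.0001,-0.01,0,0,0,-0.0123,0.6],
    [0,0,0,0,0,0,0.6]
  ]
}}

```text
clock: 11.8
ee_pos: [438.0, -98.0, 68.9]
tool_rot: [0.008, 1.0, 0.0, -0.0]
ft_force: [-1.6, 6.5, 11.9]
finger_gap: 23.5
grasp_force: 21.2
```

```bash
python3 -c "from h import *;rep()"
```

```text
t11.80 q0.883 r129.1 toolq0.897 push6.9 rad1.7 fz11.8 z68.9
```

{"method": "drive_tool", "body": {
  "motion": [
    [-0.0001,-0.01,0,0,0,-0.0123,0.6],
    [0,0,0,0,0,0,0.6]
  ]
}}

```text
clock: 12.35
ee_pos: [437.9, -103.3, 68.9]
tool_rot: [-0.011, 1.0, 0.0, -0.0]
ft_force: [-2.8, 6.9, 12.2]
finger_gap: 23.3
grasp_force: 21.3
```

```bash
python3 -c "from h import *;rep()"
```

```text
t12.35 q0.924 r129.1 toolq0.936 push6.5 rad2.4 fz12.4 z68.9
```

{"method": "drive_tool", "body": {
  "motion": [
    [-0.0001,-0.0065,0,0,0,-0.008,0.6],
    [0,0,0,0,0,0,0.6]
  ]
}}

```text
clock: 12.9
ee_pos: [437.9, -106.6, 68.9]
tool_rot: [-0.024, 1.0, 0.0, -0.0]
ft_force: [-2.9, 4.7, 14.2]
finger_gap: 23.6
grasp_force: 21.3
```

```bash
python3 -c "from h import *;rep()"
```

```text
t12.90 q0.949 r129.2 toolq0.961 push4.5 rad2.0 fz13.2 z68.9
```

{"method": "drive_tool", "body": {
  "motion": [
    [-0.0001,-0.0065,0,0,0,-0.008,0.6],
    [0,0,0,0,0,0,0.6]
  ]
}}

```text
clock: 13.45
ee_pos: [438.0, -110.0, 68.9]
tool_rot: [-0.036, 0.999, -0.0, -0.001]
ft_force: [-3.8, 3.4, 14.7]
finger_gap: 23.7
grasp_force: 21.3
```

```bash
python3 -c "from h import *;rep()"
```

```text
t13.45 q0.975 r129.3 toolq0.986 push3.9 rad3.0 fz13.7 z68.9
```

{"method": "drive_tool", "body": {
  "motion": [
    [-0.0001,-0.0065,0,0,0,-0.008,0.6],
    [0,0,0,0,0,0,0.6]
  ]
}}

```text
clock: 14.0
ee_pos: [438.2, -113.6, 68.9]
tool_rot: [-0.049, 0.999, -0.0, -0.001]
ft_force: [-3.7, 1.9, 14.7]
finger_gap: 23.7
grasp_force: 21.4
```

```bash
python3 -c "from h import *;rep()"
```

```text
t14.00 q1.003 r129.3 toolq1.011 push2.3 rad3.4 fz14.4 z68.9
```

{"method": "drive_tool", "body": {
  "motion": [
    [-0.0001,-0.005,0,0,0,-0.006,0.6],
    [0,0,0,0,0,0,0.6]
  ]
}}

```text
clock: 14.55
ee_pos: [438.5, -116.5, 68.9]
tool_rot: [-0.058, 0.998, -0.0, -0.001]
ft_force: [1.0, -4.3, 9.2]
finger_gap: 23.4
grasp_force: 21.0
```

```bash
python3 -c "from h import *;rep()"
```

```text
t14.55 q1.026 r129.3 toolq1.029 push-5.1 rad1.7 fz10.2 z68.9
```

{"method": "drive_tool", "body": {
  "motion": [
    [0,-0.0025,0,0,0,-0.003,0.6],
    [0,0,0,0,0,0,0.6]
  ]
}}

```text
clock: 15.1
ee_pos: [438.6, -117.6, 68.9]
tool_rot: [-0.062, 0.998, -0.0, -0.001]
ft_force: [-2.4, -0.5, 13.1]
finger_gap: 23.2
grasp_force: 21.2
```

```bash
python3 -c "from h import *;rep()"
```

```text
t15.10 q1.034 r129.3 toolq1.038 push-0.4 rad2.6 fz12.2 z68.9
```

{"method": "drive_tool", "body": {
  "motion": [
    [0,-0.0025,0,0,0,-0.003,0.6],
    [0,0,0,0,0,0,0.6]
  ]
}}

```text
clock: 15.65
ee_pos: [438.7, -118.2, 68.8]
tool_rot: [-0.067, 0.998, -0.0, -0.001]
ft_force: [-3.1, 4.4, 13.5]
finger_gap: 23.5
grasp_force: 21.3
```

```bash
python3 -c "from h import *;rep()"
```

```text
t15.65 q1.039 r129.4 toolq1.048 push4.2 rad3.3 fz13.4 z68.8
```

{"method": "drive_tool", "body": {
  "motion": [
    [0,0.004,0,0,0,0.005,0.6],
    [0,0,0,0,0,0,0.6]
  ]
}}

```text
clock: 16.2
ee_pos: [438.6, -117.2, 68.9]
tool_rot: [-0.059, 0.998, -0.001, -0.001]
ft_force: [-0.7, -4.2, 10.5]
finger_gap: 23.6
grasp_force: 21.0
```

```bash
python3 -c "from h import *;rep()"
```

```text
t16.20 q1.031 r129.3 toolq1.032 push-4.0 rad1.6 fz10.0 z68.9
```

{"method": "drive_tool", "body": {
  "motion": [
    [0,0.003,0,0,0,0.003,0.6],
    [0,0,0,0,0,0,0.6]
  ]
}}

```text
clock: 16.75
ee_pos: [438.6, -116.6, 68.9]
tool_rot: [-0.054, 0.999, -0.001, -0.0]
ft_force: [1.2, -9.7, 6.7]
finger_gap: 23.2
grasp_force: 21.0
```

```bash
python3 -c "from h import *;rep()"
```

```text
t16.75 q1.027 r129.3 toolq1.022 push-10.6 rad0.6 fz7.2 z68.9
```

{"method": "drive_tool", "body": {
  "motion": [
    [0,-0.004,0,0,0,-0.003,0.6],
    [0,0,0,0,0,0,0.6],
    [0,0,0,0,0,0,0.4],
    [0,0,0,0,0,0,0],
    [0,0,0,0,0,0,-0.4],
    [0,0,0,0,0,0,-0.4]
  ]
}}

```text
clock: 17.8
ee_pos: [438.9, -116.8, 68.8]
tool_rot: [-0.059, 0.998, 0.0, -0.0]
ft_force: [0.2, 0.6, 0.6]
finger_gap: 59.6
grasp_force: 0.0
```

```bash
python3 -c "
from h import *;rep()
c=read_camera('scene');cv2.imwrite('pics/s2.png',cv2.resize(c['pixels'][130:330,180:400],None,fx=3,fy=3)[:,:,::-1])"
```

```text
t17.80 q1.029 r128.9 toolq1.032 push0.2 rad0.0 fz-0.1 z68.8
```

View pics/s2.png

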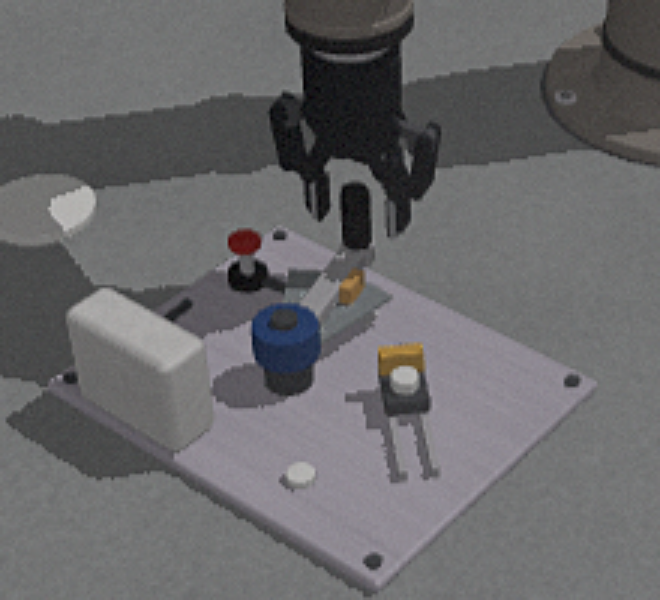

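The arm stays cocked by itself, with the knob standing free between the open fingers at about (355,215). Next I'll lift, close and go over the trigger.

{"method": "drive_tool", "body": {
  "motion": [
    [0,0,-0.06,0,0,0,-0.4],
    [0,0,-0.08,0,0,0,-0.4],
    [0,0,-0.08,0,0,0,-0.4],
    [0,0,0,0,0,0,1],
    [0,0,0,0,0,0,1],
    [0,0,0,0,0,0,1]
  ]
}}

```text
clock: 18.9
ee_pos: [438.5, -116.7, 177.9]
tool_rot: [-0.059, 0.998, 0.0, -0.001]
ft_force: [-0.0, -0.5, 0.7]
finger_gap: 5.4
grasp_force: 0.0
```

```bash
python3 -c "
from h import *;rep()
P=dict(top=(388,276),scene=(262,211))
for n in P:
    c=read_camera(n);p=c['pixels'].astype(int);R,G,B=p[...,0],p[...,1],p[...,2]
    ce,st=blob((R>G+40)&(R>B+40)&(R>60),P[n],15);print(n,ce.round(1),st,onz(c,ce,55).round(1))
plan([(478,-201,75,3.26)],[3])"
```

```text
t18.90 q1.028 r129.4 toolq1.033 push0.4 rad-0.2 fz0.2 z177.9Traceback (most recent call last):
  File "<string>", line 6, in <module>
    ce,st=blob((R>G+40)&(R>B+40)&(R>60),P[n],15);print(n,ce.round(1),st,onz(c,ce,55).round(1))
          ~~~~^^^^^^^^^^^^^^^^^^^^^^^^^^^^^^^^^^
  File "h.py", line 11, in blob
    k=max(k,key=lambda i:st[i,4]);return ce[k],st[k]
ValueError: max() iterable argument is empty
```

```bash
python3 -c "
from h import *
plan([(478,-201,178,3.26)],[3])"
```

```text
[-0.0191, -0.0589, 0.0004, 0.0, -0.0, 0.0001]
[-0.0191, -0.0589, 0.0004, 0.0, -0.0, 0.0001]
[-0.0192, -0.0589, 0.0004, 0.0, -0.0, 0.0001]
```

{"method": "drive_tool", "body": {
  "motion": [
    [-0.019,-0.059,0,0,0,0,1],
    [-0.019,-0.059,0,0,0,0,1],
    [-0.019,-0.059,0,0,0,0,1],
    [0,0,0.1,0,0,0,1],
    [0,0,0.09,0,0,0,1],
    [0,0,0.02,0,0,0,1],
    [0,0,0,0,0,0,1]
  ]
}}

```text
clock: 20.12
ee_pos: [478.1, -201.1, 74.3]
tool_rot: [-0.06, 0.998, 0.0, -0.0]
ft_force: [0.8, -0.1, 0.7]
finger_gap: -0.3
grasp_force: 0.0
```

```bash
python3 -c "
from h import *;rep()
c=read_camera('scene');cv2.imwrite('pics/s3.png',cv2.resize(c['pixels'][150:300,200:370],None,fx=4,fy=4)[:,:,::-1])"
```

```text
t20.12 q1.753 r133.1 toolq1.033 push-0.3 rad-0.1 fz0.1 z74.3
```

View pics/s3.png

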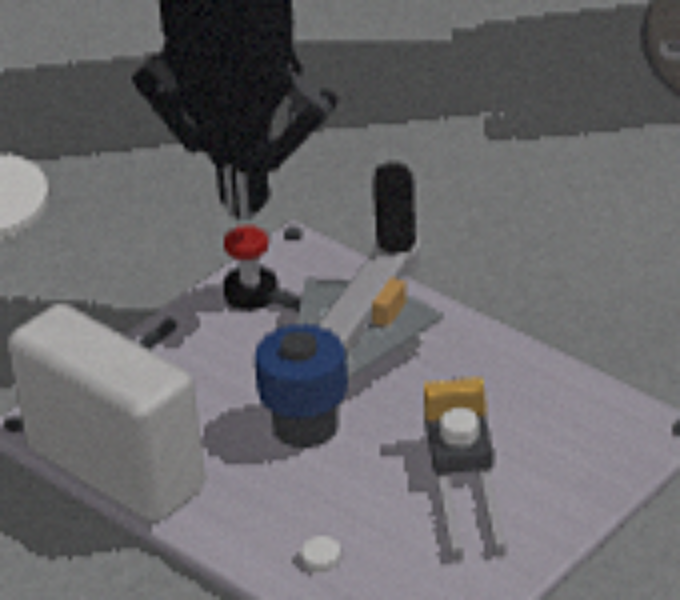

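The fingertips at (243,205) are centred over the red button at (246,242), and the arm is still cocked with its knob at (395,205). Now I'll press.

{"method": "drive_tool", "body": {
  "motion": [
    [0,0,0.02,0,0,0,1],
    [0,0,0.014,0,0,0,1],
    [0,0,0.008,0,0,0,1],
    [0,0,0.008,0,0,0,1],
    [0,0,0.008,0,0,0,1],
    [0,0,0.004,0,0,0,1],
    [0,0,0,0,0,0,1]
  ]
}}

```text
clock: 21.35
ee_pos: [477.7, -201.5, 42.6]
tool_rot: [-0.059, 0.998, -0.0, -0.0]
ft_force: [-2.3, -0.9, 8.4]
finger_gap: -0.1
grasp_force: 4.4
```

```bash
python3 -c "
from h import *;rep(2)
c=read_camera('scene');p=c['pixels'].astype(int);R,G,B=p[...,0],p[...,1],p[...,2]
m=(R>120)&(R-B>60)&(G>80);print(np.argwhere(m[190:300,200:370]).mean(0))
cv2.imwrite('pics/s4.png',cv2.resize(c['pixels'][150:300,200:370],None,fx=4,fy=4)[:,:,::-1])"
```

```text
t21.35 q1.753 r133.7 toolq1.032 push1.5 rad2.9 fz8.3 z42.6
[ 61.57471264 112.87356322]
```

View pics/s4.png

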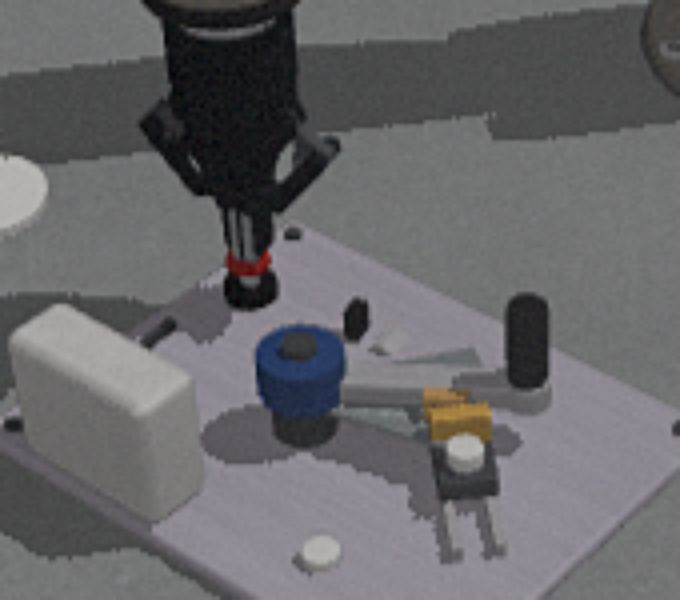

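The shot fired. The arm swung round (knob now at (527,340)) and the sled moved along its rails, its disc going from (460,428) to (465,455). I'll lift clear of the button.

{"method": "drive_tool", "body": {
  "motion": [
    [0,0,-0.03,0,0,0,1],
    [0,0,-0.06,0,0,0,1],
    [0,0,-0.1,0,0,0,1],
    [0,0,-0.1,0,0,0,1],
    [0,0,0,0,0,0,1],
    [0,0,0,0,0,0,1]
  ]
}}

```text
clock: 22.25
ee_pos: [477.5, -201.3, 187.9]
tool_rot: [-0.059, 0.998, -0.0, -0.0]
ft_force: [-0.6, -0.3, -0.9]
finger_gap: -0.1
grasp_force: 0.0
```

```bash
python3 -c "
from h import *
s=read_state();print(s['ee_pos'],s['ft_force'],s['clock']);print(finish_job())"
```

```text
[ 477.48764428 -201.30736291  187.91734952] [-0.61774177 -0.28450723 -0.8729504 ] 22.25
the job is handed in; nothing more can be done
None
```

The arm was cocked until the sear caught (at about 1.03 rad) and held by itself, the trigger press fired it and the sled was knocked along its rails, the gripper was lifted clear, and the job was handed in at 22 s.

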